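# Load the tube rack and close the incubator cover

### The job

Stand the blue rack of purple-capped tubes fully down in the open bay of the bench incubator, setting it down gently and keeping it upright. Then take the cover by its bar and lower it gently onto its stop without letting it fall, and finally press the red latch on the cover fully down. Leave the green rack, the bottle and the basket where they are.

Things in the scene. Friction and masses are not known exactly. Their poses are not given: they have to be found in the camera images.
- rack_center (a point): Centre (40 mm above the underside) of the loose blue tube rack: 108 long (x) x 68 wide (y) x 80 mm high, 0.25 kg, upright. Along its middle stands a carrying fin, 74 long (x) x 10 thick (y), up to the full 80 mm; the purple caps beside it reach 40 mm. Grip the fin across y, 25 mm above this point, fingertips above the caps. Either way round may go in the bay.
- bay (a point): Centre of the bay floor of the white fixed incubator, 30 mm above the bench; place and yaw vary. The bay is an open well 120 (x) x 80 (y) x 40 mm deep, rim 70 mm above the bench. The rack goes in with its length along x; its centre is then 40 mm above this point. x points level from the bay to the hinge side, y to the left, z up.
- incubator: The white incubator; origin on the bench straight below bay, same axes. Housing x -75 to +85, y -85 to +85 mm, 70 mm high, with a control ledge 45 mm high in front of it to x -135.
- hinge (a point): Middle of the cover's hinge axis, on the far side of the bay: +78 mm in x and +42 mm in z from bay; the axis runs along y of bay.
- cover (a joint): Angle of the teal cover, rad: 0 = down on its stop, grows as it opens, 1.57 = upright, 1.8 at most; starts at 1.42 to 1.6. A hollow hood 145 deep from the hinge x 150 wide x 55 mm high, about 0.45 kg, clear window. Hinge friction (0.24 N m) holds it near upright; below about 0.6 rad it falls shut if let go. It shuts only if the rack is fully down.
- cover_handle (a point): Middle of the cover's round grab bar: 12 mm thick, 100 mm clear length along the hinge direction, 52 mm ahead of the hood's front wall. At cover angle a it lies at x = -195 cos a + 40 sin a, z = 195 sin a + 40 cos a mm from hinge (axes of bay); shut, 112 mm above the bench. Pinch it from above across x at any angle; it turns between the fingers.
- latch (a joint): Travel of the red latch block into the cover, m: 0 = up, 0.010 = fully down. Stiff friction of about 5 N, no spring: it stays where it is pressed.
- latch_top (a point): Centre of the top of the red latch block, 34 x 56 mm, on the cover's top 120 mm from the hinge; it stands 12 mm proud of the cover when up and 2 mm when fully down. With the cover shut and the latch up it is 139 mm above the bench and is pressed straight down.
- spare_center (a point): Centre, 40 mm up, of the green empty rack, same shape and size as the blue one; leave it alone.
- bottle: White bottle with blue cap, 60 mm across, 130 mm high; origin under its centre. Leave it alone.
- basket: Green slatted basket 130 x 170 x 60 mm; origin under its centre. Leave it alone.
Mind the look-alikes: they are no part of the job. What is shaped like the part that bears rack_center but brown or pink is not meant.

How it is judged:
By the outcome, as a careful person would: the job done as asked, in the order asked, and still so for the second after the job is handed in, with the robot touching nothing.
It also fails if it takes over 72 s, if anything falls off the work surface, if the arm or the gripper's body presses on something with over 40 N, if the wrist force passes 120 N, or if a joint passes its speed limit or range.

### The arm

A 6-joint arm with a two-finger parallel gripper is mounted at the origin on the work surface. World frame = base frame: x ahead of the robot, y to its left, z up, the work surface at z = 0. Lengths are in mm, angles in rad, forces in N, time in s.
With the tool pointing down it reaches from about 350 to 875 mm from the base axis. Payload 4.2 kg.
Tool frame: the origin (TCP) lies midway between the tips of the shut fingers; the grasp point (between the pads) lies 19 mm behind it; z points along the fingers, y is the direction in which the jaws open and shut (so a half turn about z gives the same grasp; the last joint's range is limited). The gripper opens to 85 mm and grips with 20 to 120 N. Pads are 22 mm wide; open, the fingers measure 114 mm over their backs; the gripper's body (76 mm by 85 mm) begins 54 mm behind the grasp point. The pads swing forward as they close: fully open they stand 13 mm farther back than shut.
Start: joints at [-1.014, 0.385, 0.008, 0, -1.194, -0.259], TCP at [183.402, -597.464, 231.312] pointing down, gripper open.
Joint ranges: [-3.14, 3.14], [-1.21, 2.06], [-1.07, 1.41], [-3.16, 2.05], [-2.99, -0.16], [-3.1, 3.1]. Speed limits (rad/s): [2.79, 2.79, 3.14, 3.14, 3.14, 3.14].

### API

Orientations are given as a unit quaternion [x, y, z, w].
In Python, from bench import arm gives the robot as it stands.
- The arm moves only by the tool send_rows, never from a script. Its arguments are lists of equal length, an entry for each row: "translation": the shift along the tool's x, y, z in mm, a list of three; "dr": the turn, a rotation vector about the tool's x, y, z in degrees, a list of three; "grip": the finger opening in mm, from 0 to 85.4. In form: {"translation": [[dx, dy, dz], ...], "dr": [[ax, ay, az], ...], "grip": [grip, ...]}. A call has exactly 5 rows; each row shifts and turns the commanded pose from where the row before left it, along the tool's axes as they then stand; what a row does not reach is not made up. A row lasts 1/8 s, in which the tool goes at most 62.5 mm and 10.7 degrees, less where a joint would pass 70% of its speed; a pose out of reach is approached as far as the arm can. A call with a gripper value outside its range is refused whole. The fingers move at their own pace and stop on an object; the grip force is fixed at half the most. Time passes only in rows, so rows that do not move let the fingers close, or fill a call up. It gives the time, the measured TCP pose, the force and the opening at its end, in the units of the state.
- arm.read_state(): the state, without advancing time (a new reading comes with each control period).
- arm.get_image(name): name is "side" or "top"; returns the picture (384x512x3 uint8, red, green, blue); there is no depth.
- arm.camera_info(name): a dict with "fx", "fy", "cx", "cy" (pixels), "cam_to_world" (4x4, takes a point from camera to world coordinates). Camera axes: x right, y down, z forward; pixel columns grow to the right and rows downward; lengths in mm; the calibration is good to about 2 mm. A picture is of the moment at which its call begins. camera_info takes no time and is no camera call.
- arm.job_done(): hands the job in, once; it reports no verdict.
Trained networks look in the newest picture that a camera, given by its name, has taken for a name from the list of things; names that differ only in an ending like _2 or _b are one class to them, and where a whole thing is asked for, a point or a joint stands for the part that bears it (a point fixed in the world has none). Each returns a list of dicts, best first, with "confidence" (0 to 1); they miss things now and then, are a little off and sometimes report something else, mostly with a low value. They report only what shows in the picture. A call takes as long as a camera call. They do not tell look-alikes from the thing itself.
- arm.search_frame(thing, camera): "xyz" ([x, y, z] in mm, in world coordinates, good to about 4 mm: the middle of the surface that is visible of it).
- arm.place_of(thing, camera): "xyz" ([x, y, z] in mm, in world coordinates, good to about 4 mm: a listed point, or the origin of a listed thing).
The state is a dict: "clock": time; "joints": joint angles; "joint_vel": joint speeds; "joint_efforts": joint torques, N m; "position": TCP position; "ee_rot": TCP orientation; "contact_force": force on the tool from outside, world axes, zero at the start; "wrist_torque": the same for the moment, N m; "gripper_width": finger opening in mm.
Only numpy, scipy, OpenCV 4.12 (cv2) and the standard library are available. Lean on these libraries where they do the work, as an engineer would, in place of code of your own. Each camera call takes 0.05 s, during which the arm holds its last target.

## Working session

There is one attempt and no reset: what is moved stays moved. The work goes in short steps, Python scripts to look and compute and a tool call to move; the robot and the scene stay as the last step left them, time stands still between calls to the robot, and variables do not carry over. Pictures are saved under pics/ and viewed, and the job is handed in when it is done.

Besides the shell and the picture viewer there is one more tool, called after "Call:" by a JSON object that holds its "op" and its "data". send_rows: Moves the arm, as the interface text tells. Its arguments: {"type":"object","properties":{"translation":{"type":"array"},"dr":{"type":"array"},"grip":{"type":"array"}},"required":["translation","dr","grip"]}

```bash
mkdir -p pics; ls; cat > h.py <<'E'
import numpy as np, cv2
from bench import arm
def snap(n,f):
    im=arm.get_image(n); cv2.imwrite('pics/'+f,im[:,:,::-1]); return im
def K(n):
    c=arm.camera_info(n); return c
def proj(n,p):
    c=K(n); T=np.linalg.inv(np.array(c['cam_to_world'])); q=T@np.append(p,1)
    return np.array([c['fx']*q[0]/q[2]+c['cx'],c['fy']*q[1]/q[2]+c['cy']])
def ray(n,uv):
    c=K(n); M=np.array(c['cam_to_world']); d=M[:3,:3]@np.array([(uv[0]-c['cx'])/c['fx'],(uv[1]-c['cy'])/c['fy'],1]); return M[:3,3],d/np.linalg.norm(d)
def atz(n,uv,z):
    o,d=ray(n,uv); return o+d*(z-o[2])/d[2]
def tri(n1,a,n2,b):
    o1,d1=ray(n1,a);o2,d2=ray(n2,b)
    A=np.stack([d1,-d2],1); t=np.linalg.lstsq(A,o2-o1,rcond=None)[0]
    p,q=o1+d1*t[0],o2+d2*t[1]; return (p+q)/2,np.linalg.norm(p-q)
E
python3 - <<'E'
from h import *
np.set_printoptions(precision=3,suppress=True)
for n in('side','top'):
    snap(n,n+'0.png'); c=K(n); print(n,c['fx'],c['cx'],c['cy'],np.array(c['cam_to_world']))
    for t in ['rack_center','bay','incubator','hinge','cover_handle','latch_top','spare_center','bottle','basket']:
        print(t,[(np.round(r['xyz'],0),round(r['confidence'],2)) for r in arm.place_of(t,n)])
print(arm.read_state())
E
```

```text
pics
side 376.8313336118503 253.74104057555567 192.65392204974623 [[ -0.868  -0.312   0.387 -43.867]
 [ -0.497   0.518  -0.696 857.643]
 [  0.017  -0.796  -0.605 920.74 ]
 [  0.      0.      0.      1.   ]]
rack_center [(array([ 324., -174.,   42.]), 0.84), (array([ 357., -348.,   38.]), 0.75), (array([ 515., -348.,   39.]), 0.71)]
bay [(array([571., -72.,  26.]), 0.72)]
incubator [(array([573., -70.,  -1.]), 0.79)]
hinge [(array([649., -71.,  68.]), 0.86)]
cover_handle [(array([670., -75., 269.]), 0.57)]
latch_top []
spare_center [(array([480., 356.,  39.]), 0.56)]
bottle [(array([ 691., -287.,   -3.]), 0.84), (array([573., -70.,   3.]), 0.63)]
basket [(array([707., 310.,   0.]), 0.72), (array([ 513., -349.,   38.]), 0.47)]
top 427.7874585572055 250.39852924530797 190.255804592953 [[  -0.014   -0.996    0.084  375.625]
 [  -1.       0.016    0.013  -70.293]
 [  -0.015   -0.084   -0.996 1462.606]
 [   0.       0.       0.       1.   ]]
rack_center [(array([ 246., -478.,   38.]), 0.85), (array([ 514., -350.,   44.]), 0.66), (array([ 360., -350.,   42.]), 0.63), (array([ 323., -176.,  
[... 216 characters left out ...]
8.]), 0.57)]
latch_top [(array([704., -76., 195.]), 0.53), (array([669., -72., 270.]), 0.21)]
spare_center [(array([476., 356.,  42.]), 0.81)]
bottle [(array([ 692., -288.,    1.]), 0.67)]
basket [(array([707., 308.,   1.]), 0.81)]
{'clock': 1.0, 'joints': array([-1.014,  0.385,  0.008, -0.   , -1.194, -0.259]), 'joint_vel': array([ 0.   ,  0.   , -0.002,  0.   , -0.001, -0.   ]), 'joint_efforts': array([ -0.   , -39.209,  18.862,   4.191,  -0.   ,   0.   ]), 'position': array([ 183.408, -597.476,  231.321]), 'ee_rot': array([-0.148,  0.989, -0.   ,  0.   ]), 'contact_force': array([-0.489, -0.581,  0.143]), 'wrist_torque': array([-0.027, -0.026, -0.038]), 'gripper_width': 85.39058820666138}
```

View pics/side0.png

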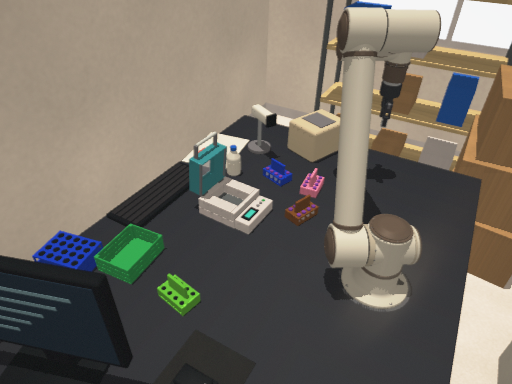

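View pics/top0.png

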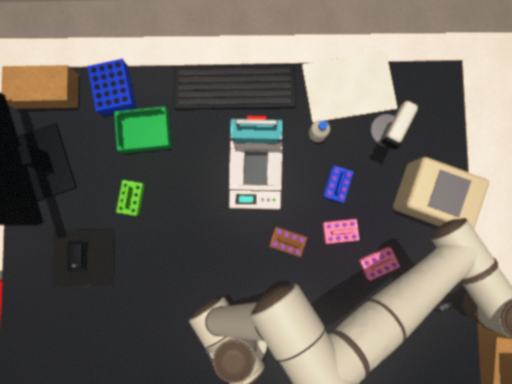

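The blue rack is at top pixel (339,184) and side pixel (278,172). The pink and brown racks are decoys. The incubator is at top pixel (256,165), cover upright. I'll zoom in to measure yaws.

```bash
python3 - <<'E'
from h import *
t=cv2.imread('pics/top0.png'); s=cv2.imread('pics/side0.png')
a=cv2.resize(t[105:220,220:370],None,fx=5,fy=5,interpolation=cv2.INTER_CUBIC); cv2.imwrite('pics/tz.png',a)
b=cv2.resize(s[125:235,180:310],None,fx=5,fy=5,interpolation=cv2.INTER_CUBIC); cv2.imwrite('pics/sz.png',b)
# blue mask for rack
h=cv2.cvtColor(t,cv2.COLOR_BGR2HSV); m=cv2.inRange(h,(105,120,60),(150,255,255)); m[:, :320]=0;m[:,360:]=0;m[:160]=0;m[208:]=0
ys,xs=np.nonzero(m); r=cv2.minAreaRect(np.stack([xs,ys],1).astype(np.float32)); print(r,len(xs),cv2.boxPoints(r))
for p in cv2.boxPoints(r): print(atz('top',p,30).round(1))
print(atz('top',r[0],30))
E
```

```text
((337.759765625, 183.7686767578125), (23.742691040039062, 35.37541580200195), 17.354022979736328) 825 [[321.153   197.11032]
 [331.7046  163.34518]
 [354.36652 170.42703]
 [343.81494 204.19217]]
[ 470.3 -287.8   30. ]
[ 583.7 -326.5   30. ]
[ 558.5 -401.8   30. ]
[ 445.4 -362.7   30. ]
[ 514.28772265 -344.66371167   30.        ]
```

View pics/tz.png

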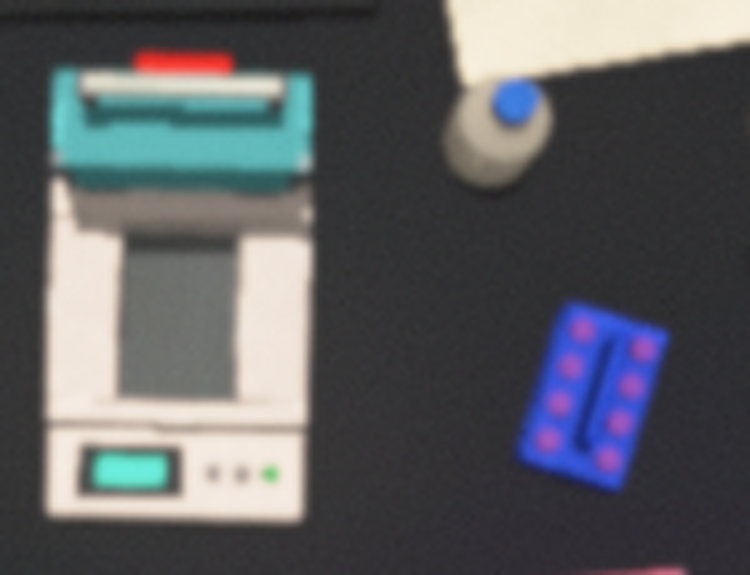

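View pics/sz.png

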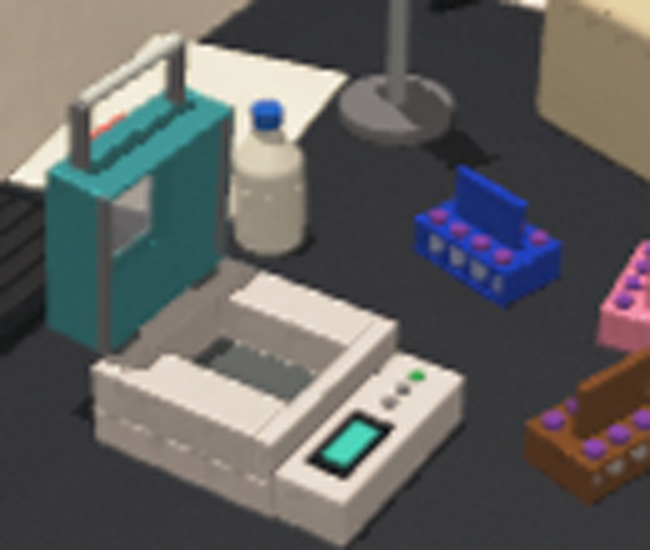

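```bash
cat > fit.py <<'E'
from h import *
from scipy.optimize import least_squares, minimize
np.set_printoptions(precision=2,suppress=True)
t=cv2.imread('pics/top0.png'); s=cv2.imread('pics/side0.png')
C={}
for n in('side','top'):
    c=K(n); C[n]=(np.linalg.inv(np.array(c['cam_to_world'])),c)
def pr(n,P):
    T,c=C[n]; q=P@T[:3,:3].T+T[:3,3]; return np.stack([c['fx']*q[:,0]/q[:,2]+c['cx'],c['fy']*q[:,1]/q[:,2]+c['cy']],1)
def W(x,y,a,P):
    P=np.array(P,float); R=np.array([[np.cos(a),-np.sin(a)],[np.sin(a),np.cos(a)]]); return np.c_[P[:,:2]@R.T+[x,y],P[:,2]]
off={'top':(220,105),'side':(180,125)}
obs=[('top',(-135,85,45),(44,517)),('top',(-135,-85,45),(302,522)),('top',(-75,85,70),(47,422)),('top',(-75,-85,70),(308,428)),
('top',(-60,40,70),(117,397)),('top',(-60,-40,70),(238,400)),
('side',(-135,-85,45),(463,378)),('side',(-135,85,45),(345,512)),('side',(-75,85,70),(267,440)),('side',(-75,-85,70),(395,325)),('side',(85,85,70),(93,372)),('side',(-135,85,0),(343,545))]
def f(p):
    r=[]
    for n,P,z in obs:
        uv=(np.array(z)+.5)/5-.5+off[n]; r.append(pr(n,W(*p,[P]))[0]-uv)
    return np.array(r).ravel()
o=least_squares(f,[570,-70,0],loss='soft_l1'); print('inc',o.x,np.degrees(o.x[2])); print(f(o.x).reshape(-1,2))
SC=6
def render(n,p,h,box):
    x0,y0,x1,y1=box; im=np.zeros(((y1-y0)*SC,(x1-x0)*SC),np.uint8)
    for L,w,z0,z1 in((108,68,0,h),(74,10,0,80)):
        P=[(i*L/2,j*w/2,z) for i in(-1,1) for j in(-1,1) for z in(z0,z1)]
        uv=pr(n,W(*p,P)); uv=(uv+.5-[x0,y0])*SC-.5
        cv2.fillConvexPoly(im,cv2.convexHull(np.round(uv*16).astype(np.int32)),255,shift=4)
    return cv2.resize(im,(x1-x0,y1-y0),interpolation=cv2.INTER_AREA)/255.
boxes={'top':(315,155,362,212),'side':(258,153,300,192)}
M={}
for n,im in(('top',t),('side',s)):
    x0,y0,x1,y1=boxes[n]; c=im[y0:y1,x0:x1].astype(float)
    M[n]=np.clip((c[:,:,0]-c[:,:,1]-10)/60,0,1)   # blueness (B-G)
    cv2.imwrite(f'pics/m_{n}.png',cv2.resize(M[n]*255,None,fx=8,fy=8))
def cost(q,ns=('top','side')):
    return sum(((render(n,q[:3],q[3],boxes[n])-M[n])**2).sum() for n in ns)
for ns in (('top','side'),('top',),('side',)):
    o=minimize(cost,[514,-348,-0.3,38],args=(ns,),method='Nelder-Mead',options=dict(initial_simplex=[[514,-348,-.3,38],[520,-348,-.3,38],[514,-342,-.3,38],[514,-348,-.2,38],[514,-348,-.3,43]]))
    print('rack',ns,o.x,np.degrees(o.x[2]),o.fun)
E
python3 fit.py
```

```text
inc [571.47 -68.84  -0.04] -2.1340632422710635
[[ 0.38 -0.58]
 [ 0.06 -0.44]
 [-0.22 -0.26]
 [-0.41 -0.34]
 [-0.36  0.47]
 [-0.1   0.4 ]
 [ 0.56 -0.36]
 [-0.24 -1.56]
 [ 0.87  1.14]
 [ 0.68 -0.33]
 [-0.59 -0.82]
 [ 0.06  1.35]]
rack ('top', 'side') [ 515.31 -346.59   -0.33   38.91] -18.85438369297338 56.640716070742016
rack ('top',) [ 513.59 -343.45   -0.33   63.71] -18.77972863061656 3.9360726643598616
rack ('side',) [ 516.05 -347.97   -0.34   35.07] -19.49758810405599 18.556754133025763[ WARN:0@2.090] global loadsave.cpp:1063 imwrite_ Unsupported depth image for selected encoder is fallbacked to CV_8U.
```

```bash
cat > plan.py <<'E'
import sys
from h import *
from scipy.spatial.transform import Rotation as R
def plan(tgt, yaw_y, n, start=None, nrot=None, rows_round=1):
    """straight move to TCP tgt (world) with tool y at world angle yaw_y (deg); n rows. tool down"""
    s=arm.read_state(); p=np.array(s['position']); Rm=R.from_quat(s['ee_rot'])
    y=np.radians(yaw_y); ty=np.array([np.cos(y),np.sin(y),0]); tz=np.array([0,0,-1.]); Rt=R.from_matrix(np.stack([np.cross(ty,tz),ty,tz],1))
    rv=(Rm.inv()*Rt).as_rotvec(degrees=True); nrot=nrot or n
    cur=p.copy(); Rc=Rm; T=[];D=[]
    for k in range(n):
        d=Rc.inv().apply((np.array(tgt)-cur)/(n-k)); d=np.round(d,rows_round); T.append(d.tolist())
        cur=cur+Rc.apply(d)
        r=np.round(rv/nrot,1) if k<nrot else np.zeros(3); D.append(r.tolist()); Rc=Rc*R.from_rotvec(r,degrees=True)
    print('at',p.round(1),'rv',rv.round(1)); print(T);print(D);print('end',cur.round(1),(Rt.inv()*Rc).as_rotvec(degrees=True).round(2))
def st():
    s=arm.read_state(); m=R.from_quat(s['ee_rot']).as_matrix()
    print('t',round(s['clock'],2),'p',np.round(s['position'],1),'yaw_y',round(np.degrees(np.arctan2(m[1,1],m[0,1])),2),'tilt',np.round(m[:,2],3),'F',np.round(s['contact_force'],1),'w',round(s['gripper_width'],1))
E
python3 - <<'E'
from plan import *
plan((515,-348,130),71,10)
E
```

```text
at [ 183.4 -597.5  231.3] rv [-0.   0.  36.1]
[[-39.0, 14.1, 10.1], [-38.1, 16.5, 10.1], [-36.9, 18.9, 10.1], [-35.7, 21.2, 10.1], [-34.3, 23.4, 10.2], [-32.7, 25.5, 10.1], [-31.1, 27.5, 10.2], [-29.3, 29.4, 10.1], [-27.4, 31.2, 10.2], [-25.4, 32.8, 10.1]]
[[-0.0, 0.0, 3.6], [-0.0, 0.0, 3.6], [-0.0, 0.0, 3.6], [-0.0, 0.0, 3.6], [-0.0, 0.0, 3.6], [-0.0, 0.0, 3.6], [-0.0, 0.0, 3.6], [-0.0, 0.0, 3.6], [-0.0, 0.0, 3.6], [-0.0, 0.0, 3.6]]
end [ 515. -348.  130.] [ 0.   -0.   -0.06]
```

Call:
{"op": "send_rows", "data": {"translation": [[-39,14,10],[-38,16.5,10],[-37,19,10],[-35.5,21,10],[-34.5,23.5,10]], "dr": [[0,0,3.6],[0,0,3.6],[0,0,3.6],[0,0,3.6],[0,0,3.6]], "grip": [85,85,85,85,85]}}

```text
clock: 1.62
position: [350.3, -472.1, 181.2]
ee_rot: [0.009, 1.0, -0.0, 0.0]
contact_force: [0.1, -0.6, 0.8]
gripper_width: 85.4
```

Call:
{"op": "send_rows", "data": {"translation": [[-32.7,25.5,10],[-31,27.5,10],[-29.5,29.5,10],[-27.5,31,10],[-25.5,33,10]], "dr": [[0,0,3.6],[0,0,3.6],[0,0,3.6],[0,0,3.6],[0,0,3.6]], "grip": [60,60,60,60,60]}}

```text
clock: 2.25
position: [516.5, -347.2, 131.1]
ee_rot: [0.165, 0.986, -0.0, 0.0]
contact_force: [0.3, 0.0, 0.1]
gripper_width: 60.1
```

```bash
python3 - <<'E'
from plan import *
st()
for n in('side','top'):
    im=snap(n,n+'1.png')
    x0,y0=(235,120) if n=='side' else (290,130)
    cv2.imwrite('pics/%sz1.png'%n,cv2.resize(im[y0:y0+90,x0:x0+90,::-1],None,fx=6,fy=6,interpolation=cv2.INTER_CUBIC))
plan((515,-348,47),71,5)
E
```

```text
t 2.25 p [ 516.5 -347.2  131.1] yaw_y 70.95 tilt [ 0. -0. -1.] F [0.3 0.  0.1] w 60.1
at [ 517.8 -345.7  129.9] rv [ 0.  -0.1  0.3]
[[0.4, -0.6, 16.6], [0.3, -0.6, 16.6], [0.4, -0.6, 16.6], [0.3, -0.6, 16.6], [0.4, -0.7, 16.5]]
[[0.0, -0.0, 0.1], [0.0, -0.0, 0.1], [0.0, -0.0, 0.1], [0.0, -0.0, 0.1], [0.0, -0.0, 0.1]]
end [ 515. -348.   47.] [-0.02  0.06  0.23]
```

View pics/sidez1.png

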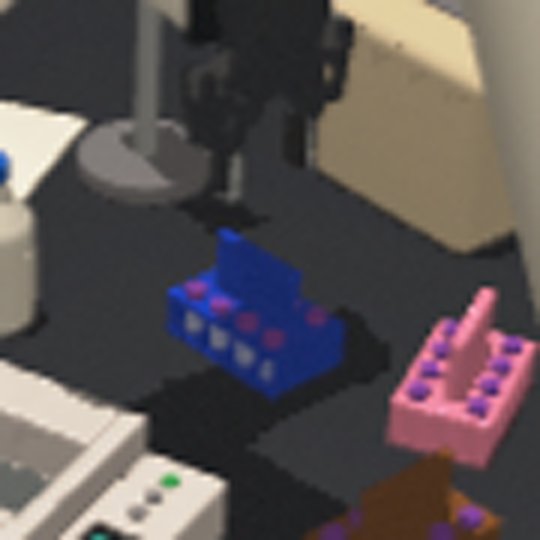

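View pics/topz1.png

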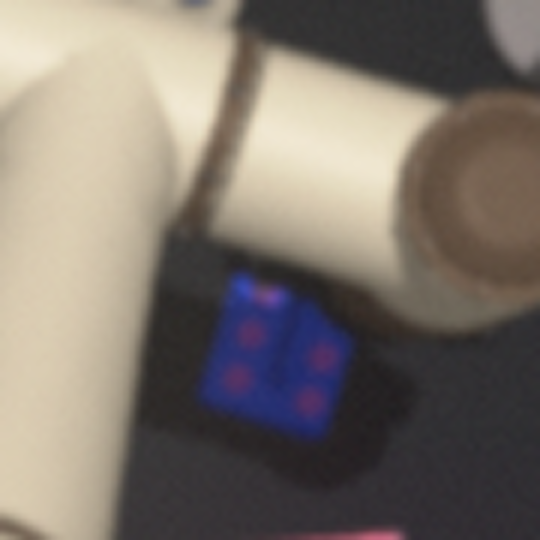

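The fingers straddle the fin (side zoom about 260,150, fin at 260,270). Descending.

Call:
{"op": "send_rows", "data": {"translation": [[0,0,20],[0,0,25],[0,0,22],[0,0,14],[0,0,0]], "dr": [[0,0,0],[0,0,0],[0,0,0],[0,0,0],[0,0,0]], "grip": [60,60,60,60,60]}}

```text
clock: 2.98
position: [514.6, -348.2, 49.4]
ee_rot: [0.165, 0.986, 0.0, -0.001]
contact_force: [0.3, -0.4, -0.8]
gripper_width: 60.1
```

```bash
python3 - <<'E'
from plan import *
st()
im=snap('side','s2.png');st()
cv2.imwrite('pics/s2z.png',cv2.resize(im[130:220,235:325,::-1],None,fx=6,fy=6,interpolation=cv2.INTER_CUBIC))
E
```

```text
t 2.98 p [ 514.6 -348.2   49.4] yaw_y 71.05 tilt [-0.002  0.001 -1.   ] F [ 0.3 -0.4 -0.8] w 60.1
t 3.02 p [ 515.3 -348.4   50.4] yaw_y 71.07 tilt [-0. -0. -1.] F [-0.5 -0.2  0.9] w 59.9
```

View pics/s2z.png

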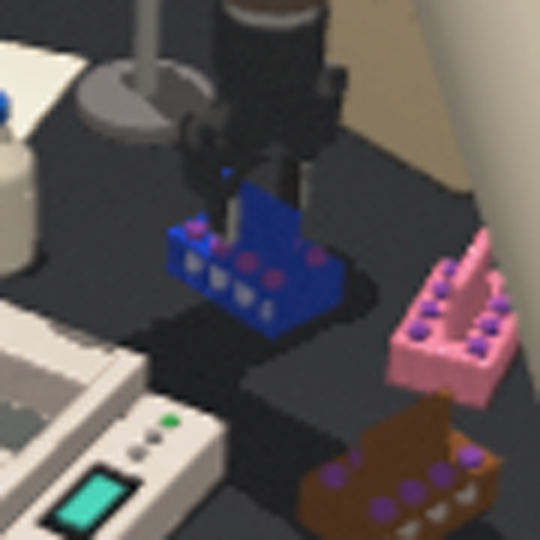

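```bash
python3 - <<'E'
from plan import *
im=cv2.imread('pics/s2z.png')
def d(p,c):
    uv=proj('side',np.array(p,float)); q=((uv+.5-[235,130])*6).astype(int); cv2.circle(im,tuple(map(int,q)),3,c,-1)
d((515,-348,50),(0,0,255))
a=np.radians(-19)
for cx,cy,c in((515,-348,(0,255,255)),):
  for u,v,z in((-37,-5,80),(-37,5,80),(37,5,80),(37,-5,80),(-54,-34,0),(-54,34,0),(54,34,0),(-54,-34,38),(-54,34,38),(54,34,38),(54,-34,38)):
    d((cx+u*np.cos(a)-v*np.sin(a),cy+u*np.sin(a)+v*np.cos(a),z),c)
cv2.imwrite('pics/s2o.png',im)
E
```

```text
(no output)
```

View pics/s2o.png

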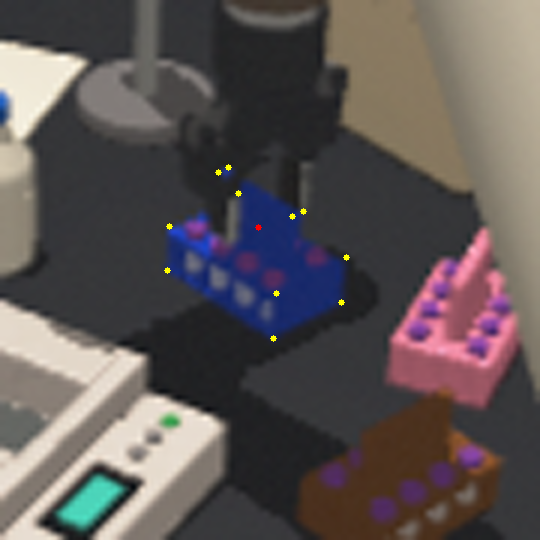

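The model overlays the rack within about 1 px, and heights agree. Lowering slightly and closing.

Call:
{"op": "send_rows", "data": {"translation": [[0,0,3],[0,0,0],[0,0,0],[0,0,0],[0,0,0]], "dr": [[0,0,0],[0,0,0],[0,0,0],[0,0,0],[0,0,0]], "grip": [40,25,15,6,6]}}

```text
clock: 3.65
position: [515.6, -348.0, 47.6]
ee_rot: [0.164, 0.986, -0.0, 0.0]
contact_force: [0.2, 1.6, 1.7]
gripper_width: 9.2
```

Call:
{"op": "send_rows", "data": {"translation": [[0,0,0],[0,0,-5],[0,0,-15],[0,0,-25],[0,0,-30]], "dr": [[0,0,0],[0,0,0],[0,0,0],[0,0,0],[0,0,0]], "grip": [6,6,6,6,6]}}

```text
clock: 4.28
position: [515.0, -348.0, 123.3]
ee_rot: [0.165, 0.986, 0.0, -0.0]
contact_force: [-0.2, -0.7, -2.5]
gripper_width: 9.1
```

```bash
python3 - <<'E'
from plan import *
st()
im=snap('side','s3.png');st()
cv2.imwrite('pics/s3z.png',cv2.resize(im[110:200,235:325,::-1],None,fx=6,fy=6,interpolation=cv2.INTER_CUBIC))
E
```

```text
t 4.28 p [ 515.  -348.   123.3] yaw_y 71.05 tilt [-0.001  0.    -1.   ] F [-0.2 -0.7 -2.5] w 9.1
t 4.33 p [ 517.5 -349.6  128.6] yaw_y 71.13 tilt [ 0.007 -0.005 -1.   ] F [ 0.8 -1.4  2.2] w 8.6
```

View pics/s3z.png

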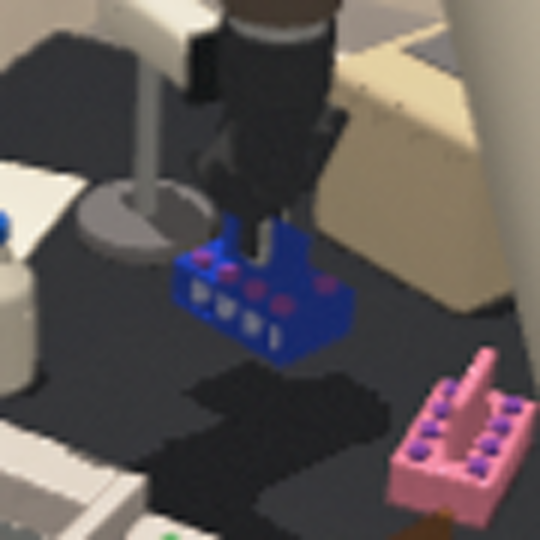

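```bash
python3 - <<'E'
from plan import *
plan((571.5,-69.0,152),87.9,10)
E
```

```text
at [ 517.5 -349.6  128.6] rv [ -0.2   0.4 -16.8]
[[3.9, 28.3, -2.4], [3.1, 28.4, -2.4], [2.3, 28.5, -2.4], [1.4, 28.5, -2.4], [0.6, 28.6, -2.4], [-0.3, 28.6, -2.5], [-1.1, 28.5, -2.4], [-2.0, 28.5, -2.5], [-2.8, 28.4, -2.4], [-3.6, 28.3, -2.5]]
[[-0.0, 0.0, -1.7], [-0.0, 0.0, -1.7], [-0.0, 0.0, -1.7], [-0.0, 0.0, -1.7], [-0.0, 0.0, -1.7], [-0.0, 0.0, -1.7], [-0.0, 0.0, -1.7], [-0.0, 0.0, -1.7], [-0.0, 0.0, -1.7], [-0.0, 0.0, -1.7]]
end [571.5 -69.  152. ] [ 0.25 -0.41 -0.23]
```

Call:
{"op": "send_rows", "data": {"translation": [[2,14,-4],[3.5,28,-4],[2.5,29,-4],[1.5,29,-4],[0.5,29,-4]], "dr": [[0,0,-1],[0,0,-2],[0,0,-2],[0,0,-2],[0,0,-1.7]], "grip": [6,6,6,6,6]}}

```text
clock: 4.95
position: [539.1, -219.0, 141.3]
ee_rot: [0.088, 0.996, 0.0, -0.001]
contact_force: [1.0, -0.8, -1.9]
gripper_width: 8.9
```

Call:
{"op": "send_rows", "data": {"translation": [[0,29,-4],[-1,29,-4],[-2,29,-2],[-3,28,0],[-3,22,0]], "dr": [[0,0,-1.7],[0,0,-1.7],[0,0,-1.7],[0,0,-1.7],[0,0,-1.4]], "grip": [6,6,6,6,6]}}

```text
clock: 5.58
position: [564.7, -84.0, 151.3]
ee_rot: [0.017, 1.0, 0.0, -0.001]
contact_force: [1.1, 0.8, -2.1]
gripper_width: 8.8
```

```bash
python3 - <<'E'
from plan import *
st(); plan((571.5,-69.0,152),87.9,1)
E
```

```text
t 5.58 p [564.7 -84.  151.3] yaw_y 88.09 tilt [-0.002  0.    -1.   ] F [ 1.1  0.8 -2.1] w 8.8
at [564.7 -84.  151.3] rv [ 0.  -0.1  0.2]
[[-6.3, 15.2, -0.7]]
[[0.0, -0.1, 0.2]]
end [571.5 -69.  152. ] [-0.01  0.04  0.01]
```

Call:
{"op": "send_rows", "data": {"translation": [[-3.5,8,0],[-2.8,7,0],[0,0,0],[0,0,0],[0,0,0]], "dr": [[0,0,0.2],[0,0,0],[0,0,0],[0,0,0],[0,0,0]], "grip": [6,6,6,6,6]}}

```text
clock: 6.2
position: [572.3, -71.6, 152.3]
ee_rot: [0.02, 1.0, 0.0, -0.0]
contact_force: [0.0, 0.2, -1.7]
gripper_width: 9.0
```

```bash
python3 - <<'E'
from plan import *
st()
for n in('side','top'):
    im=snap(n,n+'4.png')
    x0,y0=(190,120) if n=='side' else (205,95)
    cv2.imwrite('pics/%sz4.png'%n,cv2.resize(im[y0:y0+110,x0:x0+110,::-1],None,fx=5,fy=5,interpolation=cv2.INTER_CUBIC))
st()
E
```

```text
t 6.2 p [572.3 -71.6 152.3] yaw_y 87.71 tilt [-0.  0. -1.] F [ 0.   0.2 -1.7] w 9.0
t 6.3 p [572.4 -71.5 152.3] yaw_y 87.72 tilt [-0.  0. -1.] F [-0.   0.3 -2.8] w 9.2
```

View pics/sidez4.png

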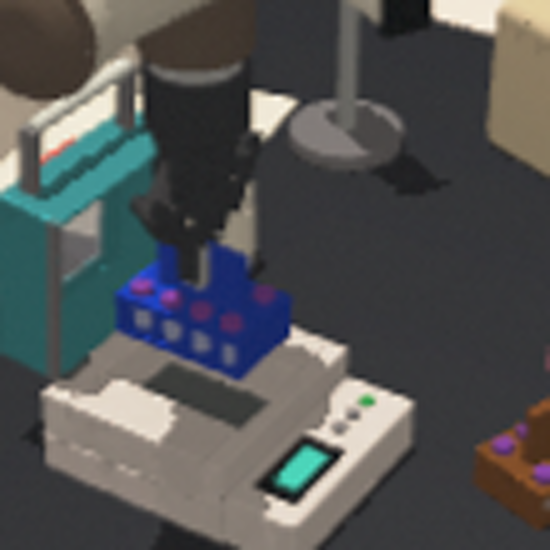

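View pics/topz4.png

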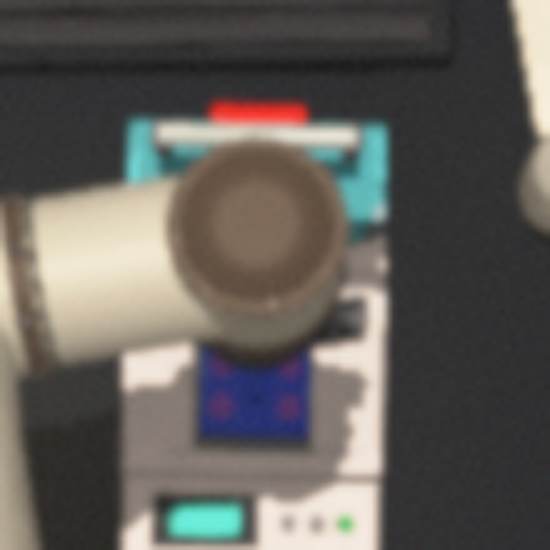

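```bash
cat > ov.py <<'E'
from plan import *
def ov(f,n,x0,y0,sc,items,out):
    im=cv2.imread(f)
    for (cx,cy,yaw,P,E,c) in items:
        a=np.radians(yaw); q=[]
        for u,v,z in P:
            uv=proj(n,np.array([cx+u*np.cos(a)-v*np.sin(a),cy+u*np.sin(a)+v*np.cos(a),z])); q.append(tuple(int(k) for k in (uv+.5-[x0,y0])*sc))
        for i,j in E: cv2.line(im,q[i],q[j],c,1)
    cv2.imwrite(out,im)
def box(x0,x1,y0,y1,z0,z1):
    P=[(x,y,z) for z in(z0,z1) for x,y in((x0,y0),(x1,y0),(x1,y1),(x0,y1))]
    E=[(0,1),(1,2),(2,3),(3,0),(4,5),(5,6),(6,7),(7,4),(0,4),(1,5),(2,6),(3,7)]
    return P,E
def rack(x,y,yaw,z,c=(0,255,255)):
    return [(x,y,yaw,*box(-54,54,-34,34,z,z+38),c),(x,y,yaw,*box(-37,37,-5,5,z+38,z+80),c)]
def inc(x,y,yaw,c=(0,255,0)):
    return [(x,y,yaw,*box(-75,85,-85,85,0,70),c),(x,y,yaw,*box(-60,60,-40,40,30,70),c),(x,y,yaw,*box(-135,-75,-85,85,0,45),c)]
E
python3 - <<'E'
from ov import *
it=rack(572.4,-71.5,-2.3,104.7)+inc(571.5,-69,-2.1)
ov('pics/sidez4.png','side',190,120,5,it,'pics/so4.png'); ov('pics/topz4.png','top',205,95,5,it,'pics/to4.png')
a=np.hstack([cv2.imread('pics/so4.png'),cv2.imread('pics/to4.png')]);cv2.imwrite('pics/o4.png',cv2.resize(a,(800,400)))
E
```

```text
(no output)
```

View pics/so4.png

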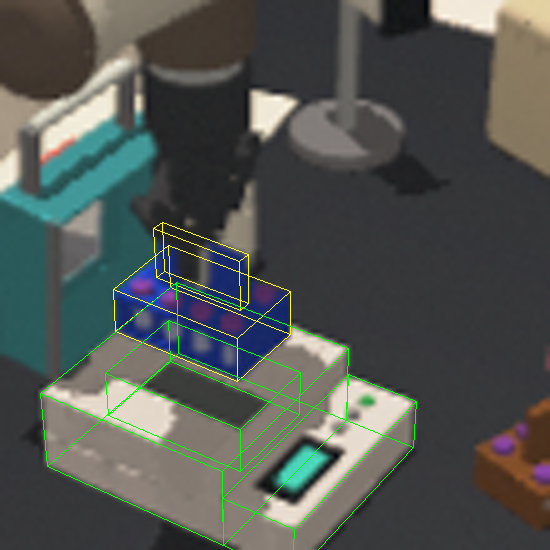

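View pics/to4.png

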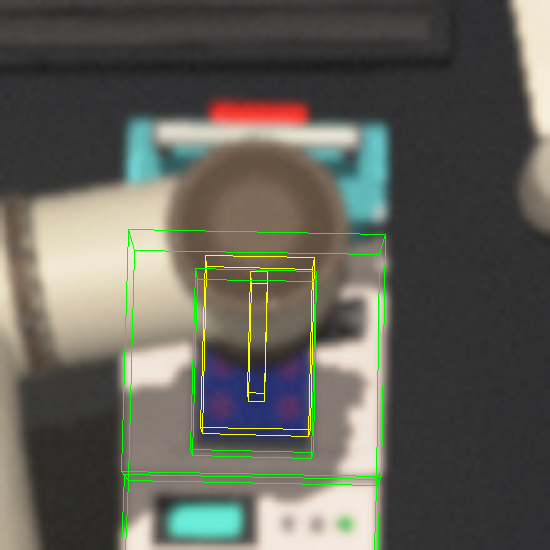

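The overlay puts the rack within about 2 mm of the bay's centre. I'll shift y by +1.7 and descend.

Call:
{"op": "send_rows", "data": {"translation": [[0,1.7,6],[0,0,10],[0,0,10],[0,0,4],[0,0,0]], "dr": [[0,0,0.2],[0,0,0],[0,0,0],[0,0,0],[0,0,0]], "grip": [6,6,6,6,6]}}

```text
clock: 6.92
position: [572.3, -69.5, 121.7]
ee_rot: [0.021, 1.0, -0.0, -0.001]
contact_force: [-0.4, -0.0, -2.1]
gripper_width: 9.2
```

```bash
python3 - <<'E'
from ov import *
st()
for n in('side','top'):
    im=snap(n,n+'5.png')
    x0,y0=(190,120) if n=='side' else (205,95)
    cv2.imwrite('pics/%sz5.png'%n,cv2.resize(im[y0:y0+110,x0:x0+110,::-1],None,fx=5,fy=5,interpolation=cv2.INTER_CUBIC))
st()
E
```

```text
t 6.92 p [572.3 -69.5 121.7] yaw_y 87.57 tilt [-0.001 -0.    -1.   ] F [-0.4 -0.  -2.1] w 9.2
t 7.03 p [572.8 -69.4 122.5] yaw_y 87.57 tilt [ 0. -0. -1.] F [ 1.3 -0.5 -2.5] w 9.2
```

View pics/sidez5.png

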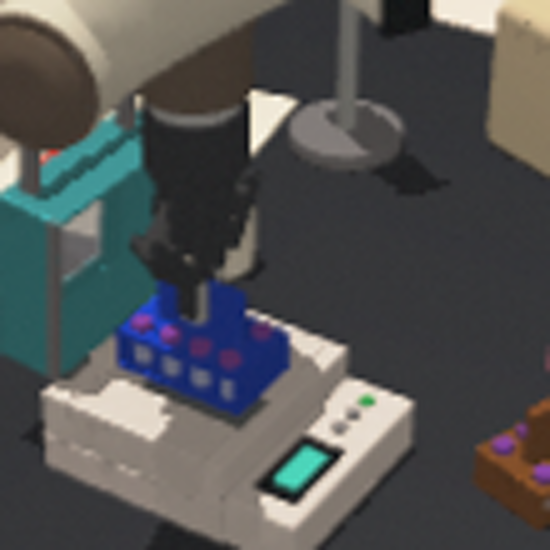

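View pics/topz5.png

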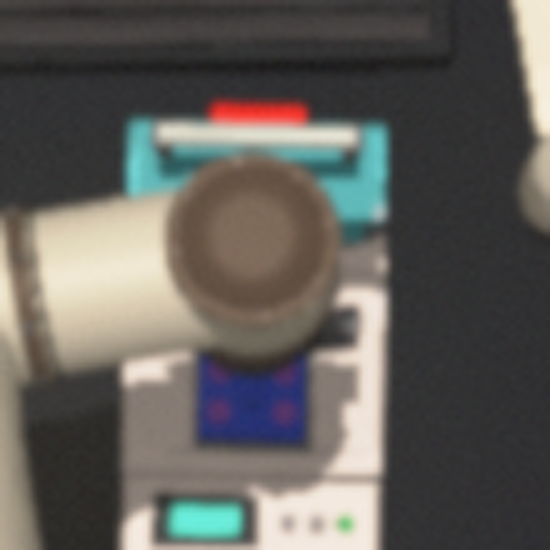

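Rack centred in y (top zoom 197–308 against housing 121–383). It is about 1 mm short in x. Continuing down.

Call:
{"op": "send_rows", "data": {"translation": [[-1,0,4],[0,0,8],[0,0,8],[0,0,8],[0,0,4]], "dr": [[0,0,-0.3],[0,0,0],[0,0,0],[0,0,0],[0,0,0]], "grip": [6,6,6,6,6]}}

```text
clock: 7.65
position: [573.2, -69.5, 89.4]
ee_rot: [0.019, 1.0, -0.0, -0.001]
contact_force: [0.3, -0.7, -1.1]
gripper_width: 9.4
```

```bash
python3 -c "
from plan import *
st()"
```

```text
t 7.65 p [573.2 -69.5  89.4] yaw_y 87.86 tilt [-0.001 -0.    -1.   ] F [ 0.3 -0.7 -1.1] w 9.4
```

Call:
{"op": "send_rows", "data": {"translation": [[0,0,2],[0,0,2],[0,0,2],[0,0,2],[0,0,1]], "dr": [[0,0,0],[0,0,0],[0,0,0],[0,0,0],[0,0,0]], "grip": [6,6,6,6,6]}}

```text
clock: 8.28
position: [573.5, -69.5, 81.2]
ee_rot: [0.019, 1.0, -0.0, -0.0]
contact_force: [-0.1, 0.5, -2.3]
gripper_width: 9.1
```

Call:
{"op": "send_rows", "data": {"translation": [[0,0,1],[0,0,1],[0,0,0.5],[0,0,0.5],[0,0,0]], "dr": [[0,0,0],[0,0,0],[0,0,0],[0,0,0],[0,0,0]], "grip": [6,6,6,6,6]}}

```text
clock: 8.9
position: [573.5, -69.5, 78.3]
ee_rot: [0.019, 1.0, -0.0, -0.0]
contact_force: [-0.7, -0.7, -2.2]
gripper_width: 8.9
```

Call:
{"op": "send_rows", "data": {"translation": [[0,0,0.5],[0,0,0.5],[0,0,0.5],[0,0,0],[0,0,0]], "dr": [[0,0,0],[0,0,0],[0,0,0],[0,0,0],[0,0,0]], "grip": [6,6,6,6,6]}}

```text
clock: 9.52
position: [573.6, -69.4, 77.6]
ee_rot: [0.019, 1.0, -0.0, 0.0]
contact_force: [-3.0, 1.7, 6.1]
gripper_width: 9.0
```

Floor contact (about 8 N change) at the expected height. Releasing.

Call:
{"op": "send_rows", "data": {"translation": [[0,0,0],[0,0,0],[0,0,0],[0,0,0],[0,0,-3]], "dr": [[0,0,0],[0,0,0],[0,0,0],[0,0,0],[0,0,0]], "grip": [14,22,30,40,40]}}

```text
clock: 10.15
position: [573.4, -69.5, 79.6]
ee_rot: [0.019, 1.0, -0.0, -0.0]
contact_force: [0.5, 0.0, 0.4]
gripper_width: 40.3
```

Call:
{"op": "send_rows", "data": {"translation": [[0,0,-6],[0,0,-12],[0,0,-20],[0,0,-30],[0,0,-40]], "dr": [[0,0,0],[0,0,0],[0,0,0],[0,0,0],[0,0,0]], "grip": [40,40,40,40,40]}}

```text
clock: 10.78
position: [573.0, -69.5, 189.0]
ee_rot: [0.019, 1.0, -0.0, -0.001]
contact_force: [1.1, 0.8, -0.0]
gripper_width: 40.1
```

```bash
python3 - <<'E'
from ov import *
st()
it=rack(572.5,-69.5,-2.1,30)
for n in('side','top'):
    im=snap(n,n+'6.png')
    x0,y0=(190,100) if n=='side' else (205,95)
    cv2.imwrite('pics/%sz6.png'%n,cv2.resize(im[y0:y0+130,x0:x0+130,::-1],None,fx=4.5,fy=4.5,interpolation=cv2.INTER_CUBIC))
    ov('pics/%sz6.png'%n,n,x0,y0,4.5,it,'pics/%so6.png'%n)
st()
E
```

```text
t 10.78 p [573.  -69.5 189. ] yaw_y 87.86 tilt [-0.001 -0.    -1.   ] F [ 1.1  0.8 -0. ] w 40.1
t 10.88 p [576.7 -69.6 194.1] yaw_y 87.92 tilt [ 0.012 -0.    -1.   ] F [-0.2  0.3  0.3] w 40.0
```

View pics/sideo6.png

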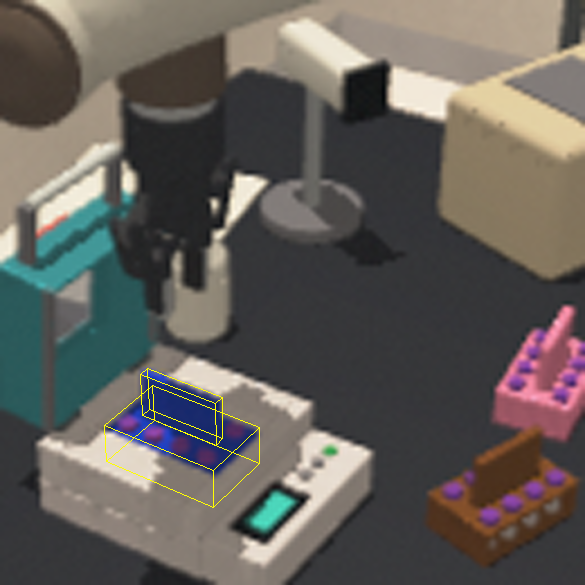

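View pics/topz6.png

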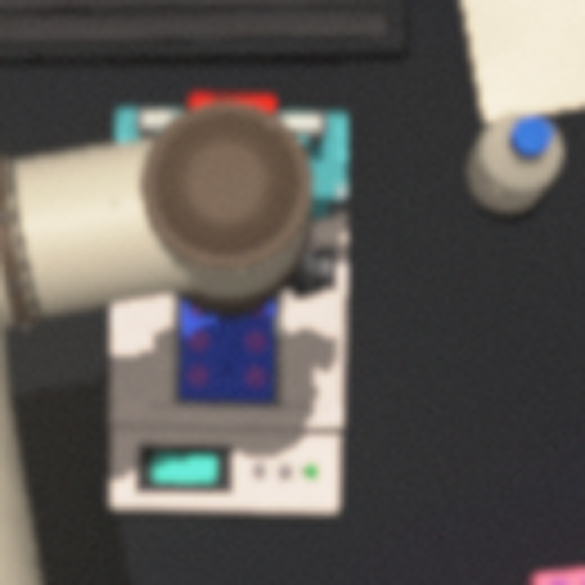

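Rack is fully down and upright, and the overlay matches. Now measure the handle from the clear first pictures, while raising and turning the tool.

```bash
python3 - <<'E'
from plan import *
g=lambda z,o:(np.array(z)+.5)/5-.5+np.array(o)
T=lambda z:g(z,(220,105)); S=lambda z:g(z,(180,125))
# bar ends
for a,b in (((82,84),(78,103)),((283,91),(182,42)),((183,87.5),(130,72))):
    print(tri('top',T(a),'side',S(b)))
st()
E
```

```text
(array([672.84815437, -16.39078489, 273.02186294]), np.float64(0.4273327926381735))
(array([ 667.05422661, -130.60449042,  268.97373139]), np.float64(1.1714696209907325))
(array([670.61590965, -73.45434956, 270.37232997]), np.float64(0.7735339492348897))
t 10.88 p [576.7 -69.6 194.1] yaw_y 87.92 tilt [ 0.012 -0.    -1.   ] F [-0.2  0.3  0.3] w 40.0
```

Call:
{"op": "send_rows", "data": {"translation": [[0,0,-20],[0,0,-30],[0,0,-30],[0,0,-30],[0,0,-25]], "dr": [[0,0,-10],[0,0,-10],[0,0,-10],[0,0,-10],[0,0,-10]], "grip": [60,60,60,60,60]}}

```text
clock: 11.5
position: [573.4, -69.5, 324.7]
ee_rot: [-0.408, 0.913, -0.0, 0.001]
contact_force: [0.4, -0.1, 0.4]
gripper_width: 59.9
```

Call:
{"op": "send_rows", "data": {"translation": [[0,0,-5],[0,0,0],[0,0,0],[0,0,0],[0,0,0]], "dr": [[0,0,-10],[0,0,-10],[0,0,-10],[0,0,-10],[0,0,0]], "grip": [60,60,60,60,60]}}

```text
clock: 12.12
position: [573.3, -69.4, 328.2]
ee_rot: [-0.693, 0.721, -0.0, 0.0]
contact_force: [-0.4, 0.5, 0.4]
gripper_width: 60.0
```

```bash
python3 - <<'E'
from plan import *
st()
for n in('side','top'):
    im=snap(n,n+'7.png')
    for t in('cover_handle','hinge','rack_center'): print(n,t,[(np.round(r['xyz'],0),round(r['confidence'],2)) for r in arm.place_of(t,n)][:4])
st(); print(arm.read_state()['joints'])
E
```

```text
t 12.12 p [573.3 -69.4 328.2] yaw_y 177.75 tilt [ 0.  0. -1.] F [-0.4  0.5  0.4] w 60.0
side cover_handle [(array([669., -76., 268.]), 0.72)]
side hinge [(array([649., -71.,  69.]), 0.83)]
side rack_center [(array([571., -72.,  68.]), 0.95), (array([ 245., -471.,   36.]), 0.87), (array([ 355., -349.,   41.]), 0.76), (array([ 327., -172.,   42.]), 0.66)]
top cover_handle []
top hinge [(array([648., -74.,  67.]), 0.79)]
top rack_center [(array([ 358., -352.,   43.]), 0.76), (array([ 322., -176.,   40.]), 0.69), (array([571., -68.,  71.]), 0.62), (array([572., -68.,  -4.]), 0.61)]
t 12.53 p [573.5 -69.5 327.8] yaw_y 177.83 tilt [-0.  0. -1.] F [ 0.3 -0.1  0.2] w 60.2
[ 1.59682616e-01  2.53067362e-01  5.74142662e-02 -6.74465957e-06
 -1.37517691e+00 -1.97629301e-01]
```

View pics/side7.png

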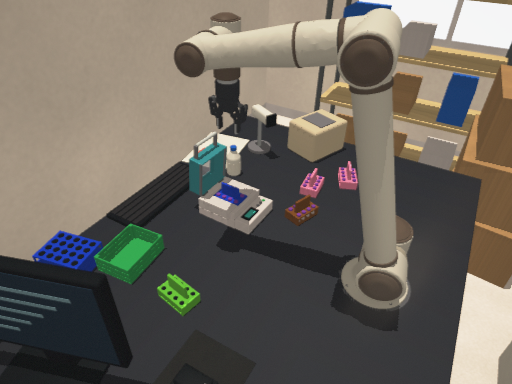

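```bash
python3 - <<'E'
from plan import *
plan((670.5,-74,328),177.9,4)
E
```

```text
at [573.5 -69.5 327.8] rv [ 0.  -0.  -0.1]
[[0.2, -24.3, -0.0], [0.2, -24.3, -0.1], [0.2, -24.2, -0.0], [0.2, -24.3, -0.1]]
[[0.0, -0.0, -0.0], [0.0, -0.0, -0.0], [0.0, -0.0, -0.0], [0.0, -0.0, -0.0]]
end [670.5 -74.  328. ] [-0.    0.    0.07]
```

Call:
{"op": "send_rows", "data": {"translation": [[0.2,-20,0],[0.2,-30,0],[0.2,-30,0],[0.2,-17,0],[0,0,0]], "dr": [[0,0,0],[0,0,0],[0,0,0],[0,0,0],[0,0,0]], "grip": [60,60,60,60,60]}}

```text
clock: 13.15
position: [671.1, -73.9, 326.3]
ee_rot: [-0.694, 0.72, 0.001, -0.001]
contact_force: [0.3, 0.2, -0.6]
gripper_width: 60.2
```

Call:
{"op": "send_rows", "data": {"translation": [[0,0,15],[0,0,25],[0,0,20],[0,0,10],[0,0,0]], "dr": [[0,0,0],[0,0,0],[0,0,0],[0,0,0],[0,0,0]], "grip": [60,60,60,60,60]}}

```text
clock: 13.78
position: [669.7, -73.9, 257.2]
ee_rot: [-0.694, 0.72, 0.0, -0.001]
contact_force: [-0.1, 0.6, 0.4]
gripper_width: 60.0
```

```bash
python3 - <<'E'
from plan import *
st()
im=snap('side','s8.png')
cv2.imwrite('pics/s8z.png',cv2.resize(im[90:200,170:280,::-1],None,fx=5,fy=5,interpolation=cv2.INTER_CUBIC))
st()
E
```

```text
t 13.78 p [669.7 -73.9 257.2] yaw_y 177.86 tilt [-0.001 -0.    -1.   ] F [-0.1  0.6  0.4] w 60.0
t 13.82 p [670.3 -74.  258.2] yaw_y 177.87 tilt [ 0. -0. -1.] F [ 0.4 -0.3  0.9] w 60.2
```

View pics/s8z.png

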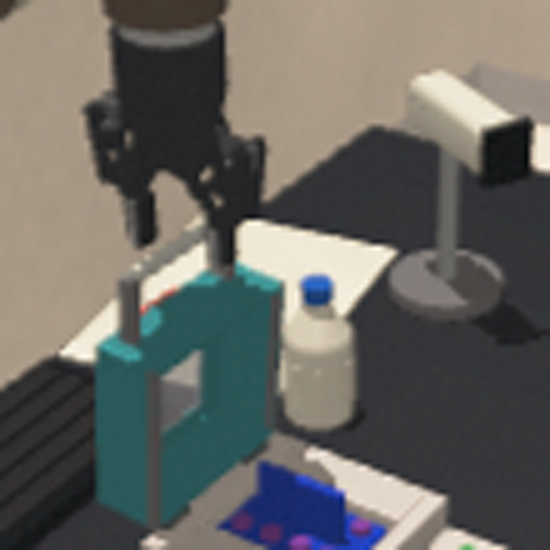

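Fingers straddle the bar (at about 185,240). Lower 6 mm and pinch.

Call:
{"op": "send_rows", "data": {"translation": [[0,0,4],[0,0,2],[0,0,0],[0,0,0],[0,0,0]], "dr": [[0,0,0],[0,0,0],[0,0,0],[0,0,0],[0,0,0]], "grip": [55,45,35,25,18]}}

```text
clock: 14.45
position: [670.5, -73.9, 251.9]
ee_rot: [-0.694, 0.72, -0.0, 0.0]
contact_force: [0.1, 0.1, 0.4]
gripper_width: 17.4
```

Call:
{"op": "send_rows", "data": {"translation": [[0,0,0],[0,0,0],[0,0,0],[0,0,0],[0,0,0]], "dr": [[0,0,0],[0,0,0],[0,0,0],[0,0,0],[0,0,0]], "grip": [14,8,8,8,8]}}

```text
clock: 15.08
position: [670.7, -73.9, 252.0]
ee_rot: [-0.694, 0.72, -0.0, 0.0]
contact_force: [1.1, -0.3, 0.6]
gripper_width: 9.7
```

```bash
python3 - <<'E'
from plan import *
st()
im=snap('side','s9.png')
cv2.imwrite('pics/s9z.png',cv2.resize(im[90:200,170:280,::-1],None,fx=5,fy=5,interpolation=cv2.INTER_CUBIC))
st()
H=np.array([571.5+78*np.cos(.037),0,72])  
a0=np.radians(84.3)
for a in np.linspace(84.3,0,18): 
    r=np.radians(a); print(round(a,1), round(-195*np.cos(r)+40*np.sin(r),1), round(72+195*np.sin(r)+40*np.cos(r)-19,1))
E
```

```text
t 15.07 p [670.7 -73.9 252. ] yaw_y 177.87 tilt [ 0.001 -0.    -1.   ] F [ 1.1 -0.3  0.6] w 9.7
t 15.12 p [670.7 -73.9 252.1] yaw_y 177.86 tilt [ 0.001 -0.    -1.   ] F [-0.   1.   1.3] w 9.7
84.3 20.4 251.0
79.3 3.2 252.0
74.4 -14.0 251.6
69.4 -31.1 249.6
64.5 -48.0 246.2
59.5 -64.5 241.3
54.5 -80.5 235.0
49.6 -96.0 227.4
44.6 -110.7 218.5
39.7 -124.6 208.3
34.7 -137.5 196.9
29.8 -149.4 184.5
24.8 -160.3 171.1
19.8 -169.9 156.8
14.9 -178.2 141.7
9.9 -185.2 126.0
5.0 -190.8 109.7
0.0 -195.0 93.0
```

View pics/s9z.png

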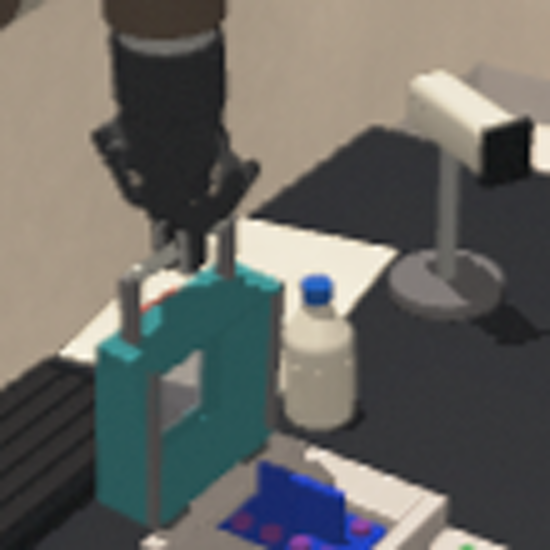

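Call:
{"op": "send_rows", "data": {"translation": [[0,4,-0.3],[0,8,-0.5],[0,8,-0.2],[0,8,0.2],[0,6.4,0.2]], "dr": [[0,0,0],[0,0,0],[0,0,0],[0,0,0],[0,0,0]], "grip": [6,6,6,6,6]}}

```text
clock: 15.75
position: [636.1, -72.7, 253.5]
ee_rot: [-0.694, 0.72, -0.001, 0.001]
contact_force: [4.4, -0.1, 3.4]
gripper_width: 9.9
```

```bash
python3 - <<'E'
from plan import *
st()
im=snap('side','s10.png')
cv2.imwrite('pics/s10z.png',cv2.resize(im[90:200,170:280,::-1],None,fx=5,fy=5,interpolation=cv2.INTER_CUBIC))
st()
E
```

```text
t 15.75 p [636.1 -72.7 253.5] yaw_y 177.88 tilt [ 0.003 -0.    -1.   ] F [ 4.4 -0.1  3.4] w 9.9
t 15.8 p [634.9 -72.6 253.5] yaw_y 177.87 tilt [ 0. -0. -1.] F [2.4 0.3 3.7] w 9.6
```

View pics/s10z.png

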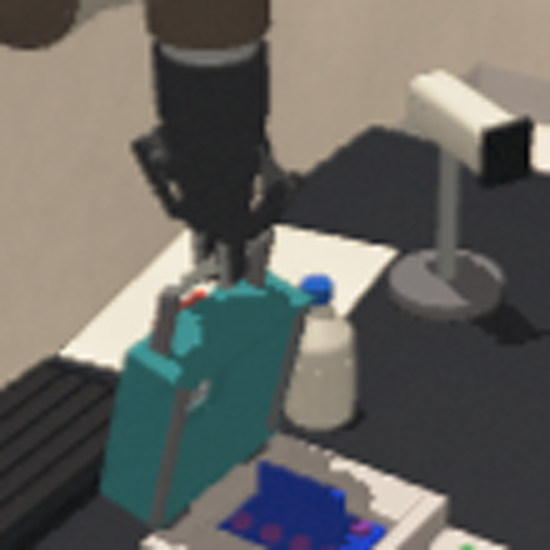

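The cover follows the fingers and forces stay small. Continuing along the arc.

Call:
{"op": "send_rows", "data": {"translation": [[0,8,0.9],[0,10,1.6],[0,11,2.3],[0,11,3],[0,10.3,3.4]], "dr": [[0,0,0],[0,0,0],[0,0,0],[0,0,0],[0,0,0]], "grip": [6,6,6,6,6]}}

```text
clock: 16.42
position: [585.6, -70.8, 242.2]
ee_rot: [-0.694, 0.72, -0.001, 0.001]
contact_force: [6.4, -2.0, -5.0]
gripper_width: 9.9
```

```bash
cat > rel.py <<'E'
from plan import *
# where on the arc: angle estimate from TCP
s=arm.read_state(); p=np.array(s['position']); b=np.array([571.5,-69.]); ax=np.array([np.cos(.037),-np.sin(.037)])
x=(p[:2]-b)@ax-78; z=p[2]+19-72
r=np.hypot(x,z); a=np.pi-np.arctan2(z,x)-np.arctan2(40,195); st(); print('x',x.round(1),'z',z.round(1),'r err',(r-199.06).round(1),'a deg',np.degrees(a).round(1))
E
python3 rel.py
```

```text
t 16.43 p [585.6 -70.8 242.2] yaw_y 177.88 tilt [ 0.002 -0.    -1.   ] F [ 6.4 -2.  -5. ] w 9.9
x -63.9 z 189.2 r err 0.7 a deg 59.8
```

Call:
{"op": "send_rows", "data": {"translation": [[0,10,3.8],[0,9.8,4.3],[0,9.3,4.8],[0,9,5.2],[0,8.7,5.6]], "dr": [[0,0,0],[0,0,0],[0,0,0],[0,0,0],[0,0,0]], "grip": [6,6,6,6,6]}}

```text
clock: 17.05
position: [537.9, -69.1, 217.1]
ee_rot: [-0.694, 0.72, 0.0, -0.001]
contact_force: [-0.1, -0.3, 5.6]
gripper_width: 10.3
```

```bash
python3 rel.py
```

```text
t 17.05 p [537.9 -69.1 217.1] yaw_y 177.86 tilt [-0.001 -0.    -1.   ] F [-0.1 -0.3  5.6] w 10.3
x -111.6 z 164.1 r err -0.6 a deg 44.2
```

Call:
{"op": "send_rows", "data": {"translation": [[0,8.5,5.6],[0,8,6.2],[0,7.5,6.6],[0,7.1,7],[0,6.7,7.2]], "dr": [[0,0,0],[0,0,0],[0,0,0],[0,0,0],[0,0,0]], "grip": [6,6,6,6,6]}}

```text
clock: 17.68
position: [500.9, -67.6, 184.2]
ee_rot: [-0.694, 0.72, -0.0, -0.0]
contact_force: [3.9, -3.1, -1.6]
gripper_width: 9.8
```

```bash
python3 rel.py
```

```text
t 17.68 p [500.9 -67.6 184.2] yaw_y 177.86 tilt [ 0. -0. -1.] F [ 3.9 -3.1 -1.6] w 9.8
x -148.6 z 131.2 r err -0.8 a deg 29.8
```

Call:
{"op": "send_rows", "data": {"translation": [[0,6,6.6],[0,5.5,6.9],[0,5.2,7],[0,4.7,7.2],[0,4.3,7.3]], "dr": [[0,0,0],[0,0,0],[0,0,0],[0,0,0],[0,0,0]], "grip": [6,6,6,6,6]}}

```text
clock: 18.3
position: [475.5, -66.7, 149.5]
ee_rot: [-0.694, 0.72, -0.0, 0.0]
contact_force: [3.9, -3.8, 0.7]
gripper_width: 9.9
```

```bash
python3 rel.py
```

```text
t 18.3 p [475.5 -66.7 149.5] yaw_y 177.87 tilt [ 0.001 -0.    -1.   ] F [ 3.9 -3.8  0.7] w 9.9
x -174.0 z 96.5 r err -0.1 a deg 17.4
```

Call:
{"op": "send_rows", "data": {"translation": [[0,3.6,6.7],[0,3.2,6.7],[0,2.9,6.6],[0,2.6,6.5],[0,2.4,6.5]], "dr": [[0,0,0],[0,0,0],[0,0,0],[0,0,0],[0,0,0]], "grip": [6,6,6,6,6]}}

```text
clock: 18.92
position: [460.6, -66.1, 116.5]
ee_rot: [-0.694, 0.72, 0.0, -0.0]
contact_force: [2.2, -3.3, 1.3]
gripper_width: 10.0
```

```bash
python3 rel.py
```

```text
t 18.93 p [460.6 -66.1 116.5] yaw_y 177.86 tilt [-0. -0. -1.] F [ 2.2 -3.3  1.3] w 10.0
x -188.9 z 63.5 r err 0.2 a deg 7.0
```

Call:
{"op": "send_rows", "data": {"translation": [[0,1.6,5],[0,1.2,4.5],[0,1,4],[0,0.8,3],[0,0.5,2]], "dr": [[0,0,0],[0,0,0],[0,0,0],[0,0,0],[0,0,0]], "grip": [6,6,6,6,6]}}

```text
clock: 19.55
position: [455.4, -65.9, 98.2]
ee_rot: [-0.694, 0.72, 0.0, -0.0]
contact_force: [-0.0, -3.4, 2.4]
gripper_width: 9.8
```

Call:
{"op": "send_rows", "data": {"translation": [[0,0.3,1],[0,0.2,1],[0,0.1,1],[0,0,0.5],[0,0,0]], "dr": [[0,0,0],[0,0,0],[0,0,0],[0,0,0],[0,0,0]], "grip": [6,6,6,6,6]}}

```text
clock: 20.18
position: [454.7, -65.9, 94.7]
ee_rot: [-0.694, 0.72, 0.0, -0.0]
contact_force: [-2.0, -3.6, 1.2]
gripper_width: 9.8
```

```bash
python3 rel.py
```

```text
t 20.18 p [454.7 -65.9  94.7] yaw_y 177.85 tilt [-0.001 -0.    -1.   ] F [-2.  -3.6  1.2] w 9.8
x -194.9 z 41.7 r err 0.2 a deg 0.5
```

Still no stop contact; creep down.

Call:
{"op": "send_rows", "data": {"translation": [[0,0,0.5],[0,0,0.5],[0,0,0.5],[0,0,0],[0,0,0]], "dr": [[0,0,0],[0,0,0],[0,0,0],[0,0,0],[0,0,0]], "grip": [6,6,6,6,6]}}

```text
clock: 20.8
position: [454.5, -65.9, 93.7]
ee_rot: [-0.694, 0.72, 0.0, -0.001]
contact_force: [-2.9, -1.9, 5.6]
gripper_width: 9.9
```

Call:
{"op": "send_rows", "data": {"translation": [[0,0,0.5],[0,0,0.5],[0,0,0],[0,0,0],[0,0,0]], "dr": [[0,0,0],[0,0,0],[0,0,0],[0,0,0],[0,0,0]], "grip": [6,6,6,6,6]}}

```text
clock: 21.42
position: [454.5, -65.9, 93.6]
ee_rot: [-0.694, 0.72, 0.0, -0.001]
contact_force: [-6.7, -0.4, 13.6]
gripper_width: 9.6
```

```bash
python3 rel.py
```

```text
t 21.43 p [454.5 -65.9  93.6] yaw_y 177.89 tilt [-0.002 -0.    -1.   ] F [-6.7 -0.4 13.6] w 9.6
x -195.0 z 40.6 r err 0.1 a deg 0.2
```

On its stop: the force rises and the position stays at 93.6. Check the picture, then release.

```bash
python3 - <<'E'
from plan import *
im=snap('side','s11.png')
cv2.imwrite('pics/s11z.png',cv2.resize(im[110:240,170:300,::-1],None,fx=4.5,fy=4.5,interpolation=cv2.INTER_CUBIC))
st()
E
```

```text
t 21.48 p [454.5 -65.9  93.6] yaw_y 177.9 tilt [-0.002 -0.    -1.   ] F [-7.1 -0.2 13.6] w 9.8
```

View pics/s11z.png

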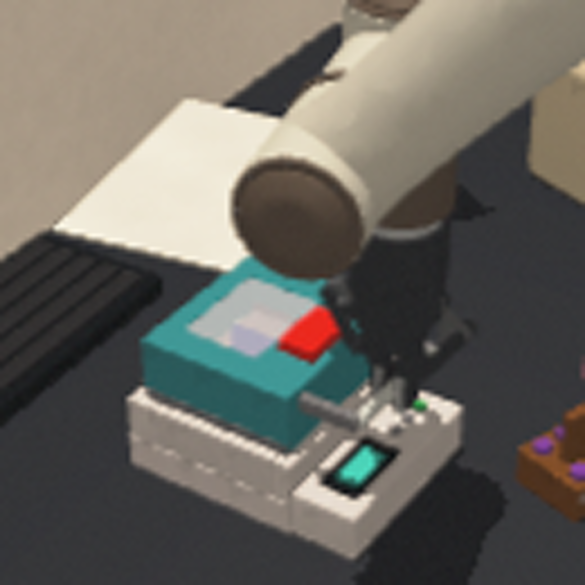

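Call:
{"op": "send_rows", "data": {"translation": [[0,0,-0.5],[0,0,-0.5],[0,0,0],[0,0,0],[0,0,0]], "dr": [[0,0,0],[0,0,0],[0,0,0],[0,0,0],[0,0,0]], "grip": [6,6,12,18,26]}}

```text
clock: 22.1
position: [455.7, -65.5, 93.3]
ee_rot: [-0.694, 0.72, -0.0, 0.0]
contact_force: [0.6, 0.3, -0.4]
gripper_width: 25.9
```

Call:
{"op": "send_rows", "data": {"translation": [[0,0,0],[0,0,-5],[0,0,-15],[0,0,-30],[0,0,-40]], "dr": [[0,0,0],[0,0,0],[0,0,0],[0,0,0],[0,0,0]], "grip": [36,46,46,46,46]}}

```text
clock: 22.72
position: [454.6, -65.9, 184.0]
ee_rot: [-0.694, 0.72, 0.001, -0.001]
contact_force: [1.0, -0.1, -1.0]
gripper_width: 46.1
```

```bash
python3 - <<'E'
from plan import *
st()
for n in('side','top'):
    im=snap(n,n+'12.png')
    x0,y0=(170,110) if n=='side' else (195,105)
    cv2.imwrite('pics/%sz12.png'%n,cv2.resize(im[y0:y0+130,x0:x0+130,::-1],None,fx=4.5,fy=4.5,interpolation=cv2.INTER_CUBIC))
    for t in('latch_top','cover_handle','hinge'): print(n,t,[(np.round(r['xyz'],0),round(r['confidence'],2)) for r in arm.place_of(t,n)][:3])
st()
E
```

```text
t 22.73 p [454.6 -65.9 184. ] yaw_y 177.86 tilt [-0.002 -0.    -1.   ] F [ 1.  -0.1 -1. ] w 46.1
side latch_top [(array([532., -63., 137.]), 0.65)]
side cover_handle [(array([454., -67., 110.]), 0.94)]
side hinge [(array([651., -73.,  70.]), 0.93)]
top latch_top []
top cover_handle [(array([710., 308.,  -1.]), 0.6)]
top hinge [(array([648., -71.,  69.]), 0.65), (array([ 691., -284.,    3.]), 0.57)]
t 23.12 p [454.5 -66.  182.4] yaw_y 177.85 tilt [-0.002 -0.    -1.   ] F [-0.2 -0.   0.8] w 45.6
```

View pics/sidez12.png

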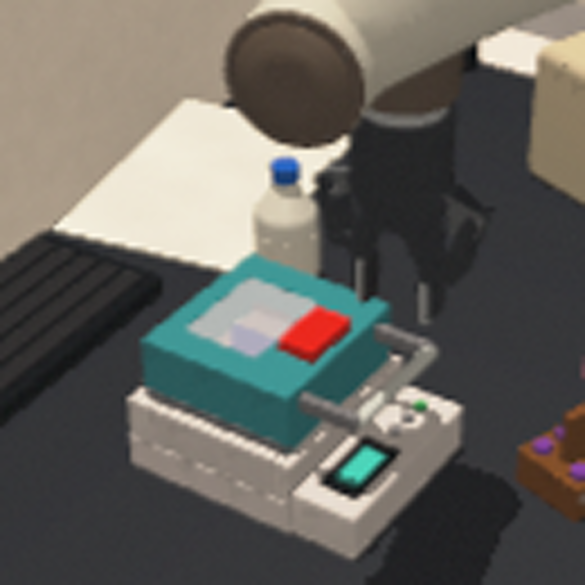

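View pics/topz12.png

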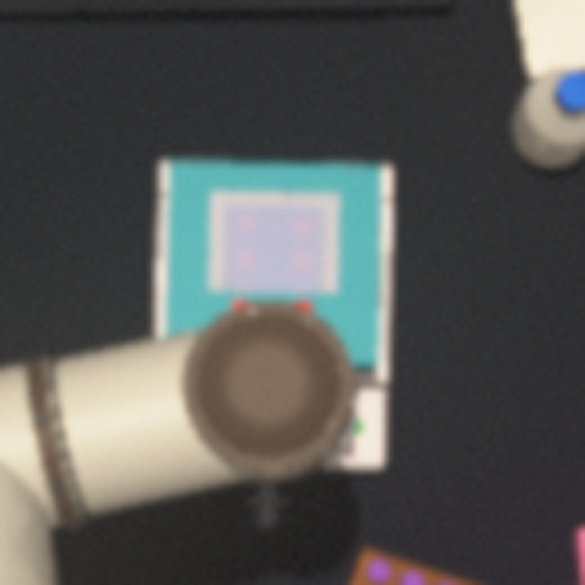

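Cover shut, handle at 110 mm height. Latch top expected at about (530,-67,139). Close the fingers and go over it.

```bash
python3 - <<'E'
from plan import *
plan((529.8,-67.3,170),177.9,4)
c=cv2.imread('pics/sidez12.png'); h=cv2.cvtColor(cv2.imread('pics/side12.png'),cv2.COLOR_BGR2HSV)
m=cv2.inRange(h,(0,180,120),(8,255,255)); m[:,:215]=0;m[:170]=0;m[200:]=0;m[:,260:]=0
ys,xs=np.nonzero(m); print(xs.mean(),ys.mean(),len(xs)); print(proj('side',np.array([529.8,-67.3,139])),atz('side',(xs.mean(),ys.mean()),137))
E
```

```text
at [454.5 -66.  182.4] rv [ 0.1 -0.  -0. ]
[[-0.4, -18.8, 3.1], [-0.4, -18.9, 3.0], [-0.3, -18.8, 3.1], [-0.4, -18.9, 3.0]]
[[0.0, -0.0, -0.0], [0.0, -0.0, -0.0], [0.0, -0.0, -0.0], [0.0, -0.0, -0.0]]
end [529.8 -67.3 170. ] [-0.13  0.02  0.05]
239.46875 183.875 96
[239.35062073 182.57964611] [526.79192725 -63.17838443 137.        ]
```

Call:
{"op": "send_rows", "data": {"translation": [[-0.4,-16,1],[-0.4,-24,2],[-0.4,-22,4],[-0.4,-12.5,5],[0,0,0]], "dr": [[0,0,0],[0,0,0],[0,0,0],[0,0,0],[0,0,0]], "grip": [20,0,0,0,0]}}

```text
clock: 23.75
position: [530.0, -67.1, 170.1]
ee_rot: [-0.694, 0.72, 0.001, -0.001]
contact_force: [-0.3, -0.5, 0.0]
gripper_width: 0.4
```

Call:
{"op": "send_rows", "data": {"translation": [[0,0,6],[0,0,8],[0,0,8],[0,0,5],[0,0,0]], "dr": [[0,0,0],[0,0,0],[0,0,0],[0,0,0],[0,0,0]], "grip": [0,0,0,0,0]}}

```text
clock: 24.38
position: [529.4, -67.1, 143.9]
ee_rot: [-0.694, 0.72, 0.0, -0.0]
contact_force: [0.1, -0.8, 0.2]
gripper_width: -0.1
```

```bash
python3 - <<'E'
from plan import *
im=snap('side','s13.png')
cv2.imwrite('pics/s13z.png',cv2.resize(im[130:230,190:290,::-1],None,fx=6,fy=6,interpolation=cv2.INTER_CUBIC))
st()
E
```

```text
t 24.43 p [529.7 -67.1 144.3] yaw_y 177.87 tilt [-0. -0. -1.] F [-0.4  0.1  0.4] w 0.0
```

View pics/s13z.png

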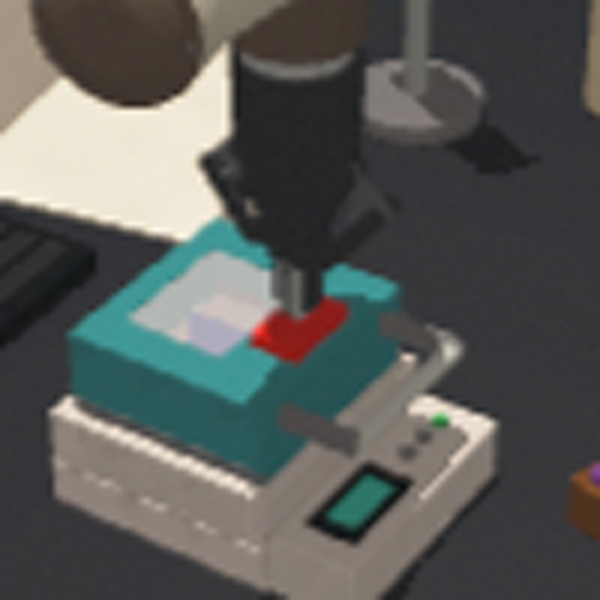

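Fingertips are centred over the red latch (at about 300,310). Pressing.

Call:
{"op": "send_rows", "data": {"translation": [[0,0,2],[0,0,2],[0,0,2],[0,0,2],[0,0,2]], "dr": [[0,0,0],[0,0,0],[0,0,0],[0,0,0],[0,0,0]], "grip": [0,0,0,0,0]}}

```text
clock: 25.05
position: [529.8, -67.0, 134.9]
ee_rot: [-0.694, 0.72, -0.0, 0.0]
contact_force: [-1.6, 1.2, 4.5]
gripper_width: -0.1
```

Call:
{"op": "send_rows", "data": {"translation": [[0,0,1],[0,0,1],[0,0,1],[0,0,1],[0,0,0]], "dr": [[0,0,0],[0,0,0],[0,0,0],[0,0,0],[0,0,0]], "grip": [0,0,0,0,0]}}

```text
clock: 25.68
position: [529.8, -67.0, 130.3]
ee_rot: [-0.694, 0.72, -0.0, 0.0]
contact_force: [-0.4, 0.1, 3.5]
gripper_width: 0.0
```

Call:
{"op": "send_rows", "data": {"translation": [[0,0,0.5],[0,0,0.5],[0,0,0.5],[0,0,0.5],[0,0,0]], "dr": [[0,0,0],[0,0,0],[0,0,0],[0,0,0],[0,0,0]], "grip": [0,0,0,0,0]}}

```text
clock: 26.3
position: [529.8, -67.1, 129.1]
ee_rot: [-0.694, 0.72, -0.0, 0.0]
contact_force: [-2.1, 0.7, 8.3]
gripper_width: -0.2
```

Call:
{"op": "send_rows", "data": {"translation": [[0,0,0.5],[0,0,0.5],[0,0,0],[0,0,0],[0,0,0]], "dr": [[0,0,0],[0,0,0],[0,0,0],[0,0,0],[0,0,0]], "grip": [0,0,0,0,0]}}

```text
clock: 26.92
position: [529.8, -67.1, 129.0]
ee_rot: [-0.694, 0.72, -0.0, 0.0]
contact_force: [-4.6, 2.3, 13.3]
gripper_width: -0.1
```

Bottomed at 129.0. A slightly firmer press, then retreat.

Call:
{"op": "send_rows", "data": {"translation": [[0,0,0.5],[0,0,0.5],[0,0,0.5],[0,0,0],[0,0,0]], "dr": [[0,0,0],[0,0,0],[0,0,0],[0,0,0],[0,0,0]], "grip": [0,0,0,0,0]}}

```text
clock: 27.55
position: [529.9, -67.1, 128.9]
ee_rot: [-0.694, 0.72, -0.001, 0.0]
contact_force: [-6.9, 3.8, 20.1]
gripper_width: -0.3
```

Call:
{"op": "send_rows", "data": {"translation": [[0,0,-2],[0,0,-5],[0,0,-20],[0,0,-40],[0,0,-50]], "dr": [[0,0,0],[0,0,0],[0,0,0],[0,0,0],[0,0,0]], "grip": [0,0,0,0,0]}}

```text
clock: 28.18
position: [528.9, -67.1, 242.3]
ee_rot: [-0.694, 0.72, 0.001, -0.001]
contact_force: [1.1, 0.0, -0.1]
gripper_width: -0.3
```

Call:
{"op": "send_rows", "data": {"translation": [[0,20,-20],[0,40,-10],[0,40,0],[0,40,0],[0,0,0]], "dr": [[0,0,0],[0,0,0],[0,0,0],[0,0,0],[0,0,0]], "grip": [0,0,0,0,0]}}

```text
clock: 28.8
position: [387.6, -61.9, 272.7]
ee_rot: [-0.694, 0.72, 0.0, 0.0]
contact_force: [0.8, -0.2, 0.1]
gripper_width: 0.1
```

```bash
python3 - <<'E'
from plan import *
st()
for n in('side','top'):
    im=snap(n,n+'14.png')
    x0,y0=(170,110) if n=='side' else (195,105)
    cv2.imwrite('pics/%sz14.png'%n,cv2.resize(im[y0:y0+130,x0:x0+130,::-1],None,fx=4.5,fy=4.5,interpolation=cv2.INTER_CUBIC))
    for t in('latch_top','cover_handle','spare_center','bottle','basket'): print(n,t,[(np.round(r['xyz'],0),round(r['confidence'],2)) for r in arm.place_of(t,n)][:3])
st()
E
```

```text
t 28.8 p [387.6 -61.9 272.7] yaw_y 177.88 tilt [ 0.     0.001 -1.   ] F [ 0.8 -0.2  0.1] w 0.1
side latch_top [(array([530., -64., 126.]), 0.4)]
side cover_handle [(array([454., -66., 115.]), 0.95)]
side spare_center [(array([478., 353.,  41.]), 0.79)]
side bottle [(array([ 692., -288.,   -6.]), 0.61)]
side basket [(array([707., 311.,   3.]), 0.73)]
top latch_top [(array([527., -69., 125.]), 0.63)]
top cover_handle [(array([454., -65., 112.]), 0.89)]
top spare_center [(array([475., 358.,  42.]), 0.95)]
top bottle [(array([ 692., -288.,    0.]), 0.63), (array([527., -73., 128.]), 0.48)]
top basket [(array([709., 307.,  -0.]), 0.62)]
t 29.4 p [390.  -61.8 272.7] yaw_y 177.85 tilt [-0. -0. -1.] F [0.3 0.8 0.4] w -0.2
```

View pics/sidez14.png

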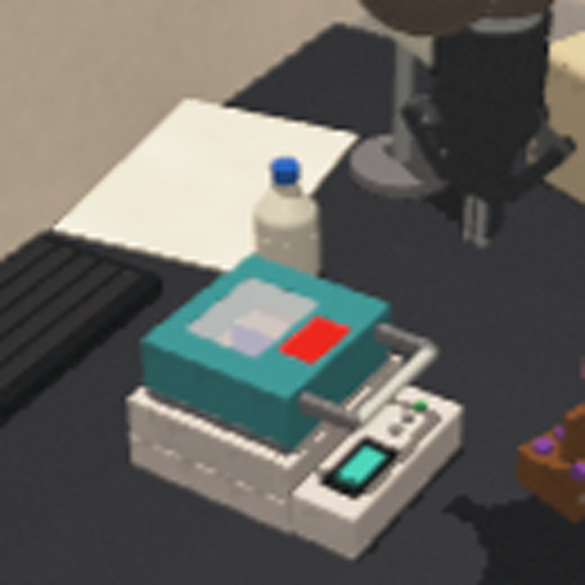

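View pics/topz14.png

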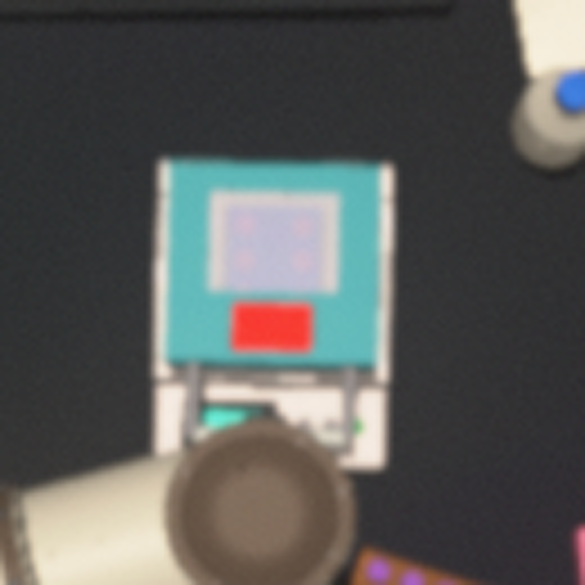

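The latch is flush, the cover is shut, the rack shows through the window, and the gripper is clear of everything.

```bash
python3 -c "
from bench import arm
print(arm.job_done())"
```

```text
the job is handed in; nothing more can be done
None
```

I did the job in the order asked and handed it in at about 29 s on the robot's clock; the hand-in reports no verdict.

- **Rack:** I carried the blue rack by its fin and set it down on the bay floor with about 8 N of contact. The height matched the expected floor level, and an overlay in the side view showed it upright and fully down.
- **Cover:** I took it by the bar and guided it along its arc to the stop. It stayed gripped all the way down, and the grip opened only once force showed it resting on the stop. The force was about 14 N at the stop. The networks put the bar at 112 to 115 mm afterwards; 112 mm is the shut height.
- **Latch:** I pressed it until it stopped at 129 mm, which is 10 mm below its raised height of 139 mm, with about 20 N. It looks flush in both views. The networks read its top at 125 to 126 mm, 3 to 4 mm below that and within their stated error.
- **Left alone:** The green rack, bottle and basket measure where they were at the start, within about 4 mm. The gripper was clear of everything at hand-in.

One oddity: on the 12 mm bar the fingers read only 9.7 to 10.3 mm. The cover followed without slipping. In an earlier check, the top and side cameras disagreed by 2 to 3 mm on the held rack's position. I split the difference, and it went in without touching the sides.

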